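Disinfect the room's remotes in the bench UV unit

TASK

Put the remotes through the UV unit: press the red mushroom stop until it stays down, slide the amber hood all the way back by its handle, and stand every remote from the wooden caddy upright in a slot of its own in the dock, right down on the slot's floor. Then slide the hood fully shut, twist the stop clockwise until it pops up again, and push the white start button right down and let it go. Leave the alarm clock and the mug where they are.

Things in the scene. Friction and masses are not known exactly. Their poses are not given: they have to be found in the camera images.
- uv: Bench UV-C unit, fixed, place and yaw vary: grey base plate with an aluminium dock block of four slots, a sliding amber hood and a grey control pedestal. Origin: on the table under the middle of the dock; z up, x the way the hood opens (back), y along the slots to the pedestal. mm: base x -90..240, y -165..315; dock x -55..55, y -145..145, top z 55; pedestal x -70..70, y 170..300, top z 108.
- pane_top (a point): Middle of the top edge of the unit's fixed amber front pane, which stands 78 mm in front of the slots' centre line (unit x -80 to -76 mm), 300 mm wide, top 172 mm above the table. Axes as uv.
- slot0 (a point): Centre of the mouth of dock slot 0, on the block's top face (unit x 0, y -102, z 55 mm). Axes as uv. The slot is 55 mm along x by 29 mm along y, 40 mm deep (floor 15 mm above the table), edges bevelled 3 mm; it takes one upright remote, the remote's width along x. Slots are 68 mm apart. The hood covers them when shut.
- slot1 (a point): Centre of the mouth of dock slot 1, on the block's top face (unit x 0, y -34, z 55 mm). Axes as uv. The slot is 55 mm along x by 29 mm along y, 40 mm deep (floor 15 mm above the table), edges bevelled 3 mm; it takes one upright remote, the remote's width along x. Slots are 68 mm apart. The hood covers them when shut.
- slot2 (a point): Centre of the mouth of dock slot 2, on the block's top face (unit x 0, y 34, z 55 mm). Axes as uv. The slot is 55 mm along x by 29 mm along y, 40 mm deep (floor 15 mm above the table), edges bevelled 3 mm; it takes one upright remote, the remote's width along x. Slots are 68 mm apart. The hood covers them when shut.
- slot3 (a point): Centre of the mouth of dock slot 3, on the block's top face (unit x 0, y 102, z 55 mm). Axes as uv. The slot is 55 mm along x by 29 mm along y, 40 mm deep (floor 15 mm above the table), edges bevelled 3 mm; it takes one upright remote, the remote's width along x. Slots are 68 mm apart. The hood covers them when shut.
- hood (a joint): Sliding hood, m: 0 = fully shut over the dock, 0.15 = fully back, end stops at both. Opens along the unit's +x against about 2.5 N of friction and stays where left. An amber box without front or bottom, 140 mm (x) by 306 mm (y), roof top 200 mm above the table; spans unit x -74..66 mm when shut.
- hood_handle (a point): Middle of the hood's handle, a steel bar of 12 mm diameter, 120 mm long along the unit's y, its axis 36 mm above the roof (236 mm above the table; unit x -20 mm when shut, +130 mm when open). Can be pinched from above, fingers closing along x. Axes as uv.
- stop (a joint): Travel of the mushroom stop, m, down positive: 0 = up, 0.010 = latched down, 0.0115 = hard bottom. Springs up unless pressed nearly to the bottom, where it latches with a snap and stays at 0.010; pressing takes up to about 9 N. Once latched, only turning the head lets it spring up.
- stop_turn (a joint): Angle of the stop's head, rad: 0 = rest; grows as the head is turned clockwise seen from above, end stop at 1.0. With the stop latched, turning past 0.7 (about 0.1 N m) frees the latch; a soft spring turns the head back to 0 in a second or so when let go. A tightly gripped head rises only once the grip opens.
- stop_top (a point): Centre of the top of the stop's head: a red mushroom 44 mm across, 18 mm thick, axis vertical, at unit x 25, y 240 mm; top 154 mm above the table when up, 144 mm latched. It sits on a black collar of 48 mm diameter whose top is 122 mm above the table, 4 mm below the latched head's underside: fingers gripping the head's sides stay above it.
- start (a joint): Travel of the start button, m, down positive: 0 = up, 0.006 = fully pressed (5 N); springs back when let go.
- start_top (a point): Centre of the top of the start button: a white cap 28 mm across in a round black housing on the pedestal, in front of the stop (unit x -42, y 240 mm; top 130 mm above the table).
- caddy: Loose wooden remote caddy, a block 90 x 290 x 50 mm, 0.9 kg, with four slots like the dock's (55 x 29 mm, floor 8 mm above the table, at y -102, -34, 34, 102 mm). Origin: centre of its underside; z up, y along the row.
- remote0: TV remote (rows of small keys), a white bar 50 mm wide (its x), 24 mm thick (its y), 155 mm long (its z, up), about 130 g; starts standing in a slot of the caddy, its foot 8 mm above the table. Origin: centre of its lower end. Two to four of the remotes are there; those absent read None from the start.
- remote1: Air-conditioner remote (with a display), a white bar 50 mm wide (its x), 24 mm thick (its y), 155 mm long (its z, up), about 130 g; starts standing in a slot of the caddy, its foot 8 mm above the table. Origin: centre of its lower end. Two to four of the remotes are there; those absent read None from the start.
- remote2: TV remote (rows of small keys), a white bar 50 mm wide (its x), 24 mm thick (its y), 155 mm long (its z, up), about 130 g; starts standing in a slot of the caddy, its foot 8 mm above the table. Origin: centre of its lower end. Two to four of the remotes are there; those absent read None from the start.
- remote3: Air-conditioner remote (with a display), a white bar 50 mm wide (its x), 24 mm thick (its y), 155 mm long (its z, up), about 130 g; starts standing in a slot of the caddy, its foot 8 mm above the table. Origin: centre of its lower end. Two to four of the remotes are there; those absent read None from the start.
- clock: Bystander: grey alarm clock, loose, 45 x 110 x 81 mm. Origin: centre of its underside.
- mug: Bystander: white mug, loose, 80 mm across, 90 mm high. Origin: centre of its underside.

How it is judged:
On the way, in this order (a step that is already met when the one before it is completed fails the run):
1. the stop is pressed down and latched (value of joint stop above 0.009 m), for 0.3 s.
2. with the stop still down, the hood is slid right back (value of joint hood above 0.135 m and value of joint stop above 0.009 m), for 0.2 s.
3. with the stop down and the hood back, every remote stands in a slot of the dock (z of remote0 in the frame of uv between 0.005 and 0.022 m and x of remote0 in the frame of uv between -0.012 and 0.012 m and y of remote0 in the frame of uv between -0.12 and 0.12 m and angle between each of remote0, remote1, remote2, remote3's own z axis and vertical below 0.2 rad and z of remote1 in the frame of uv between 0.005 and 0.022 m and x of remote1 in the frame of uv between -0.012 and 0.012 m and y of remote1 in the frame of uv between -0.12 and 0.12 m and z of remote2 in the frame of uv between 0.005 and 0.022 m and x of remote2 in the frame of uv between -0.012 and 0.012 m and y of remote2 in the frame of uv between -0.12 and 0.12 m and z of remote3 in the frame of uv between 0.005 and 0.022 m and x of remote3 in the frame of uv between -0.012 and 0.012 m and y of remote3 in the frame of uv between -0.12 and 0.12 m and value of joint stop above 0.009 m and value of joint hood above 0.1 m), for 0.2 s.
4. with the stop still down, the hood is shut over the remotes (z of remote0 in the frame of uv between 0.005 and 0.022 m and x of remote0 in the frame of uv between -0.012 and 0.012 m and y of remote0 in the frame of uv between -0.12 and 0.12 m and angle between each of remote0, remote1, remote2, remote3's own z axis and vertical below 0.2 rad and z of remote1 in the frame of uv between 0.005 and 0.022 m and x of remote1 in the frame of uv between -0.012 and 0.012 m and y of remote1 in the frame of uv between -0.12 and 0.12 m and z of remote2 in the frame of uv between 0.005 and 0.022 m and x of remote2 in the frame of uv between -0.012 and 0.012 m and y of remote2 in the frame of uv between -0.12 and 0.12 m and z of remote3 in the frame of uv between 0.005 and 0.022 m and x of remote3 in the frame of uv between -0.012 and 0.012 m and y of remote3 in the frame of uv between -0.12 and 0.12 m and value of joint hood below 0.006 m and value of joint stop above 0.009 m), for 0.2 s.
5. the stop is twisted and has popped up, the hood shut (value of joint stop below 0.002 m and value of joint hood below 0.006 m), for 0.2 s.
6. the start button is pushed right down, the stop up and the hood shut (all of step 5 and value of joint start above 0.0045 m), for 0.05 s.
At the end, for the whole second after the job is handed in: Every remote stands at rest in a dock slot, its foot within 7 mm of the slot's floor, within 12 mm of the row's line and tilted less than 0.2 rad; the hood is within 6 mm of shut; the stop is up (within 2 mm), and the start button is up (all of step 5 and z of remote0 in the frame of uv between 0.005 and 0.022 m and x of remote0 in the frame of uv between -0.012 and 0.012 m and y of remote0 in the frame of uv between -0.12 and 0.12 m and angle between each of remote0, remote1, remote2, remote3's own z axis and vertical below 0.2 rad and z of remote1 in the frame of uv between 0.005 and 0.022 m and x of remote1 in the frame of uv between -0.012 and 0.012 m and y of remote1 in the frame of uv between -0.12 and 0.12 m and z of remote2 in the frame of uv between 0.005 and 0.022 m and x of remote2 in the frame of uv between -0.012 and 0.012 m and y of remote2 in the frame of uv between -0.12 and 0.12 m and z of remote3 in the frame of uv between 0.005 and 0.022 m and x of remote3 in the frame of uv between -0.012 and 0.012 m and y of remote3 in the frame of uv between -0.12 and 0.12 m and value of joint start below 0.002 m and linear speed of each of remote0, remote1, remote2, remote3 below 0.02 m/s); the robot touches nothing.
It fails at once if the clock is pushed more than 30 mm (distance of clock from where it was at the start of the episode above 0.03 m).
It fails at once if the mug is pushed more than 30 mm (distance of mug from where it was at the start of the episode above 0.03 m).
Of remote0, remote1, remote2, remote3 only 2 to 4 are there at a start; the rules pass over those that are not, and their reading is None.
At some moment in a run one of caddy may be knocked a few centimetres aside while the robot is not near it.
It also fails if it takes over 210 s, if anything falls off the work surface, if the arm or the gripper's body presses on something with over 40 N, if the wrist force passes 120 N, or if a joint passes its speed limit or range.

ROBOT

A 6-joint arm with a two-finger parallel gripper is mounted at the origin on the work surface. World frame = base frame: x ahead of the robot, y to its left, z up, the work surface at z = 0. Lengths are in m, angles in rad, forces in N, time in s.
With the tool pointing down it reaches from about 0.35 to 0.975 m from the base axis. Payload 4.9 kg.
Tool frame: the origin (TCP) lies at the very end of the fingers, on their centre line; the grasp point (between the pads) lies 19 mm behind it (ctrl.tcp_to_grasp is the z of the grasp point in the tool frame, in m); z points along the fingers, y is the line along which they close (so a half turn about z gives the same grasp; the last joint's range is limited). The gripper opens to 85 mm and grips with 20 to 120 N. Pads are 22 mm wide; open, the fingers measure 114 mm over their backs; the gripper's body (76 mm by 85 mm) begins 54 mm behind the grasp point. The pads swing forward as they close: fully open they stand 13 mm farther back than shut.
Start: joints at [1.051, 0.053, 1.613, -0, 1.476, -0.119], TCP at [0.244, 0.575, 0.231] pointing down, gripper open.
Joint ranges: [-3.01, 3.01], [-1.01, 2.22], [0.06, 2.58], [-1.02, 4.17], [0.09, 2.62], [-3.14, 3.14]. Speed limits (rad/s): [2.57, 2.57, 3.14, 3.14, 3.14, 3.14].

INTERFACE

Orientations are given as a rotation vector (axis times angle).
In Python, from station import ctrl, eyes, job, nets gives the robot as it stands. The module is installed in compiled form; this text tells all that it offers.
- The arm moves only by the tool jog_arm, never from a script. Its argument "commands" is one flat list of numbers, 7 for each row, row after row: the shift along the tool's x, y, z each as a share of 0.06 m, from -1 to 1, then the turn, a rotation vector about the tool's x, y, z each as a share of 0.1 rad, from -1 to 1, then the finger opening in mm, from 0 to 85.4. In form: [x, y, z, ax, ay, az, grip, x, y, z, ax, ay, az, grip, ...]. A call has 1 to 20 rows; each row shifts and turns the commanded pose from where the row before left it, along the tool's axes as they then stand; what a row does not reach is not made up. A row lasts 1/8 s, in which the tool goes at most 62.5 mm and 10.7 degrees, less where a joint would pass 70% of its speed; a pose out of reach is approached as far as the arm can. A call with a number of a shift or a turn outside -1 to 1 is refused whole. A call with a gripper value outside its range is refused whole. The fingers move at their own pace and stop on an object; "newtons" is the grip in N (left out, the last holds). Time passes only in rows, so rows that do not move let the fingers close. It gives the time, the measured TCP pose, the force, the opening and the grip force at its end, in the units of the state.
- ctrl.get_obs(): the state, without advancing time (a new reading comes with each control period).
- eyes.get_image(name): name is "scene" or "top" or "wrist"; returns a dict with "image" (480x640x3 uint8, red, green, blue), "z_map" (480x640 float32, m along the optical axis (not along the pixel's ray), 0 where there is no reading), "K" (3x3 intrinsics, pixels), "cam_to_world" (4x4, takes a point from camera to world coordinates). Camera axes: x right, y up, looking along -z (the intrinsics and any distortion apply to the point x, -y, -z); pixel columns grow to the right and rows downward; lengths in m; the calibration is good to about 2 mm. The wrist camera is an equidistant fisheye: a pixel r from the principal point sees the ray r / f radians off the axis. A picture is of the moment at which its call begins.
- job.finish_job(): hands the job in; it is judged then, once.
Trained networks look in the newest picture that a camera, given by its name, has taken for a name from the list of things; names that differ only in an ending like _2 or _b are one class to them, and where a whole thing is asked for, a point or a joint stands for the part that bears it (a point fixed in the world has none). Each returns a list of dicts, best first, with "p" (0 to 1); they miss things now and then, are a little off and sometimes report something else, mostly with a low value. They report only what shows in the picture. A call takes as long as a camera call.
- nets.silhouettes(camera, name): "mask" (480x640 bool, what is visible of it) and "bbox" ([left, top, right, bottom] in pixels, round what is visible of it).
The state is a dict: "t": time; "q": joint angles; "dq": joint speeds; "effort": joint torques, N m; "tool_pos": TCP position; "tool_rot": TCP orientation; "contact_force": force on the tool from outside, world axes, zero at the start; "wrist_torque": the same for the moment, N m; "opening": finger opening in m; "grip_force": force on a finger pad.
Only numpy, scipy, OpenCV 4.12 (cv2) and the standard library are available. Lean on these libraries where they do the work, as an engineer would, in place of code of your own. Each camera call takes 0.05 s, during which the arm holds its last target. There are 200 camera calls.

## Working session

There is one attempt and no reset: what is moved stays moved. The work goes in short steps, Python scripts to look and compute and a tool call to move; the robot and the scene stay as the last step left them, time stands still between calls to the robot, and variables do not carry over. Pictures are saved under pics/ and viewed, at most 14 in all, crops included, and the job is handed in when it is done.

Besides the shell and the picture viewer there is one more tool, called as name(argument=value, ...) on one line, values as JSON. jog_arm: Moves the arm, as the interface text tells. Shift numbers are shares of 0.06 m and turn numbers shares of 0.1 rad, none past 1 either way. Its arguments: {"type":"object","properties":{"commands":{"type":"array","items":{"type":"number"}},"newtons":{"type":"number"}},"required":["commands"]}

```bash
mkdir -p pics; cat > h.py <<'E'
import numpy as np, cv2
from scipy.spatial.transform import Rotation as R
from station import ctrl, eyes, job, nets
def cloud(d):
    K=d["K"];z=d["z_map"];v,u=np.mgrid[0:480,0:640]
    p=np.stack([(u-K[0,2])/K[0,0]*z,-(v-K[1,2])/K[1,1]*z,-z],-1)
    T=d["cam_to_world"];w=p@T[:3,:3].T+T[:3,3];w[z<=0]=np.nan
    return w
def save(d,n): cv2.imwrite(f"pics/{n}.png",d["image"][:,:,::-1])
E
python3 - <<'E'
from h import *
for c in ["top","scene"]:
    d=eyes.get_image(c);save(d,c+"0");w=cloud(d);np.save(c+"0.npy",w)
    print(c,d["K"].tolist(),d["cam_to_world"].round(3).tolist())
    for n in ["uv","pane_top","hood","hood_handle","stop_top","start_top","caddy","remote0","remote1","clock","mug"]:
        for r in nets.silhouettes(c,n)[:5]:
            if r["p"]<.3: continue
            print(n,round(r["p"],2),np.array(r["bbox"]).astype(int),np.nanmedian(w[r["mask"]],0).round(3),np.nanpercentile(w[r["mask"]],97,axis=0).round(3))
o=ctrl.get_obs();print(o["tool_pos"],o["tool_rot"],o["opening"],ctrl.tcp_to_grasp)
E
```

```text
top [[505.16530013356214, 0.0, 321.4041108449164], [0.0, 505.16530013356214, 245.2342317607323], [0.0, 0.0, 1.0]] [[0.007, 0.985, -0.173, 0.365], [-0.999, 0.014, 0.034, -0.008], [0.036, 0.173, 0.984, 1.26], [0.0, 0.0, 0.0, 1.0]]
uv 0.58 [121 193 333 325] [0.521 0.163 0.108] [0.708 0.393 0.203]
pane_top 0.67 [123 192 325 326] [0.521 0.163 0.108] [0.707 0.391 0.203]
hood 0.87 [174 239 324 316] [0.482 0.101 0.2  ] [0.551 0.246 0.238]
hood 0.73 [353 203 398 226] [ 0.651 -0.183  0.072] [ 0.679 -0.131  0.082]
hood_handle 0.92 [177 244 332 315] [0.482 0.101 0.2  ] [0.551 0.247 0.238]
hood_handle 0.54 [123 191 327 323] [0.521 0.163 0.108] [0.708 0.392 0.203]
hood_handle 0.36 [133 256 154 279] [0.504 0.337 0.152] [0.524 0.357 0.157]
hood_handle 0.33 [363 282 384 307] [ 0.449 -0.16   0.159] [ 0.474 -0.154  0.166]
stop_top 0.65 [130 256 153 280] [0.504 0.338 0.152] [0.524 0.361 0.157]
start_top 0.48 [142 294 153 306] [0.438 0.337 0.129] [0.449 0.349 0.133]
caddy 0.67 [345 278 471 318] [ 0.44  -0.241  0.049] [ 0.499 -0.125  0.054]
remote0 0.85 [362 283 382 309] [ 0.447 -0.161  0.159] [ 0.474 -0.
[... 1898 characters left out ...]
9 [413 247 433 280] [ 0.45  -0.291  0.135] [ 0.48  -0.286  0.166]
remote1 0.74 [439 243 462 277] [ 0.453 -0.357  0.14 ] [ 0.481 -0.353  0.166]
remote1 0.61 [385 255 407 285] [ 0.446 -0.226  0.141] [ 0.477 -0.218  0.167]
remote1 0.35 [159 273 181 289] [0.504 0.341 0.154] [0.525 0.36  0.159]
clock 0.72 [436 244 462 278] [ 0.454 -0.356  0.139] [ 0.48  -0.353  0.166]
clock 0.62 [342 197 384 225] [ 0.649 -0.18   0.072] [ 0.681 -0.128  0.083]
clock 0.3 [386 256 405 284] [ 0.447 -0.223  0.142] [ 0.476 -0.218  0.167]
mug 0.96 [410 197 449 238] [ 0.613 -0.368  0.043] [ 0.653 -0.328  0.091]
[0.24381647 0.57545361 0.23128314] [ 6.25279076e-01  3.07872228e+00 -7.04864316e-05] 0.08524138232844647 -0.0187
```

View pics/top0.png

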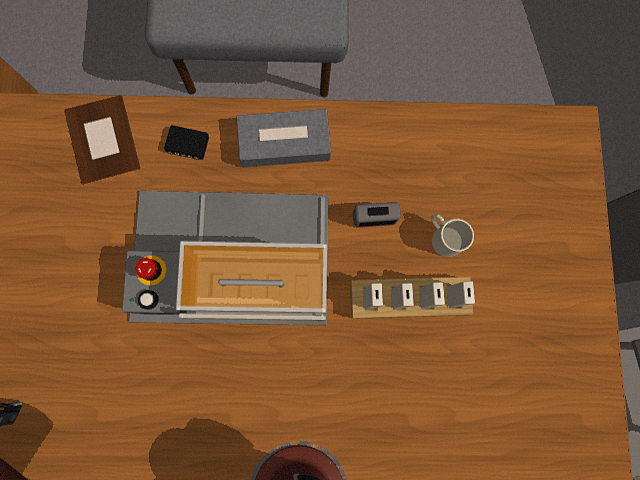

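View pics/scene0.png

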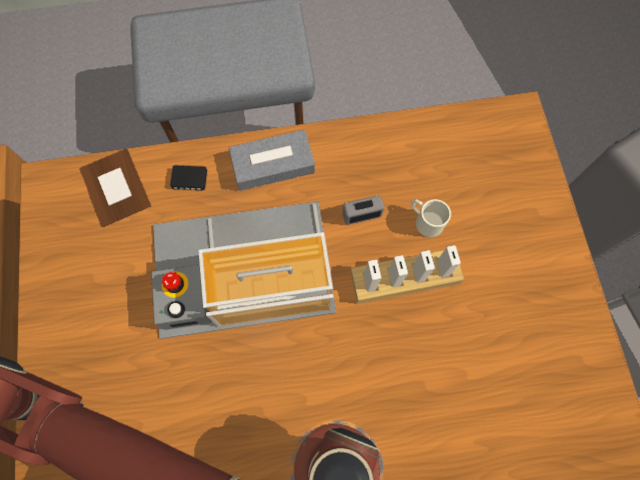

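```bash
cat >> h.py <<'E'
def rect(p):
    (c,s,a)=cv2.minAreaRect((p[:,:2]*1000).astype(np.float32)); 
    if s[0]>s[1]: s=s[::-1];a+=90   # a: direction of short side
    a=(a+90)%180-90
    return np.array(c).round(1),np.array(s).round(1),round(a,2)
def sel(w,lo,hi,xy,rad):
    m=(w[...,2]>lo)&(w[...,2]<hi)&(np.hypot(w[...,0]-xy[0],w[...,1]-xy[1])<rad); return w[m]
def tops(w,xy,z=.150,hi=.172,rad=.032):
    return sel(w,z,hi,xy,rad)
E
python3 - <<'E'
from h import *
for c in ["top","scene"]:
    w=np.load(c+"0.npy")
    print(c,"roof",rect(sel(w,.196,.206,(.48,.1),.2)),"handle",rect(sel(w,.230,.25,(.48,.1),.12)))
    p=sel(w,.13,.17,(.505,.338),.03);print("stop",np.median(p,0).round(4),cv2.minEnclosingCircle((p[:,:2]*1000).astype(np.float32)))
    p=sel(w,.12,.14,(.438,.338),.025);print("start",np.median(p,0).round(4),cv2.minEnclosingCircle((p[:,:2]*1000).astype(np.float32)))
    for xy in [(.452,-.158),(.454,-.223),(.456,-.29),(.458,-.355)]:
        p=sel(w,.158,.172,xy,.04);print("rem",len(p),rect(p),np.median(p,0).round(4))
    print("caddy",rect(sel(w,.044,.056,(.45,-.25),.17)))
E
```

```text
top roof (array([483.4, 100.1]), array([144.6, 310.7]), -0.41) handle (array([467. ,  99.3]), array([ 12. , 130.4]), -0.7)
stop [0.5043 0.3373 0.1523] ((505.0214538574219, 339.11700439453125), 24.42975616455078)
start [0.4379 0.3377 0.1277] ((437.8228759765625, 338.6606750488281), 21.333324432373047)
rem 243 (array([ 452., -167.]), array([24.3, 48.3]), -89.08) [ 0.4518 -0.1671  0.1619]
rem 244 (array([ 452.7, -233.6]), array([24.4, 48.9]), -87.36) [ 0.4525 -0.2333  0.162 ]
rem 239 (array([ 455.6, -302.7]), array([25. , 48.8]), -87.18) [ 0.4551 -0.3017  0.1624]
rem 241 (array([ 458.4, -368.9]), array([26.2, 48.7]), -88.01) [ 0.4582 -0.3686  0.1623]
caddy (array([ 501.2, -266.8]), array([183.9, 290.8]), 2.22)
scene roof (array([485.3, 103.1]), array([146.9, 310.6]), -0.47) handle (array([468.8, 102.8]), array([ 13.6, 130.2]), -0.53)
stop [0.5049 0.3408 0.1539] ((506.97784423828125, 342.83685302734375), 24.802452087402344)
start [0.4385 0.3413 0.1265] ((439.8233947753906, 341.171875), 21.394041061401367)
rem 180 (array([ 453. , -163.2]), array([24.6, 50.5]), -86.69) [ 0.452  -0.1627  0.1631]
rem 187 (array([ 453. , -230.7]), array([24.3, 50. ]), -88.1) [ 0.4521 -0.2299  0.163 ]
rem 178 (array([ 455.8, -299.4]), array([24. , 49.6]), -85.61) [ 0.4549 -0.2988  0.1629]
rem 178 (array([ 458.5, -365.6]), array([24.8, 50.2]), -89.35) [ 0.4585 -0.3658  0.1628]
caddy (array([ 502.6, -263. ]), array([186.6, 291.5]), 2.5)
```

```bash
python3 - <<'E'
from h import *
for c in ["top","scene"]:
    w=np.load(c+"0.npy")
    p=sel(w,.230,.25,(.48,.1),.075)*1000
    print(c,"handle fit slope dx/dy",np.polyfit(p[:,1],p[:,0],1).round(4),np.median(p,0).round(1))
    # roof edges per y-bin: min/max x
    p=sel(w,.190,.210,(.48,.1),.2)*1000
    lo=[];hi=[];ys=np.arange(-30,236,10)
    for y in ys:
        q=p[abs(p[:,1]-y)<3][:,0]; lo.append(q.min());hi.append(q.max())
    print("roof lo",np.polyfit(ys,lo,1).round(4),"hi",np.polyfit(ys,hi,1).round(4)); print(np.round(lo),np.round(hi))
    p=sel(w,.103,.112,(.48,.34),.12)*1000; p=p[p[:,1]>255]; print("ped",rect(p/1000),p.min(0),p.max(0))
    p=sel(w,.002,.03,(.56,.18),.4)*1000; p=p[(p[:,1]>-80)&(p[:,1]<450)&(p[:,0]>350)&(p[:,0]<760)]; print("base",rect(p/1000),np.percentile(p[:,2],[5,50,95]))
E
```

```text
top handle fit slope dx/dy [9.400000e-03 4.659411e+02] [466.8  98.5 239.8]
roof lo [4.200000e-03 4.114281e+02] hi [6.400000e-03 5.538825e+02]
[410. 412. 412. 412. 412. 412. 411. 411. 411. 411. 411. 411. 411. 411.
 413. 413. 413. 413. 412. 412. 412. 412. 412. 412. 412. 412. 412.] [554. 554. 554. 554. 553. 554. 553. 553. 555. 555. 554. 555. 555. 554.
 555. 554. 555. 554. 556. 556. 555. 556. 555. 555. 555. 555. 554.]
ped (array([480.2, 334.7]), array([129.9, 139.1]), -89.47) [410.28809682 269.12643189 103.00619445] [549.77570694 399.12626429 111.94175413]
base (array([555. , 185.6]), array([409.9, 528.7]), 0.0) [ 3.08052934 10.78776447 15.91417095]
scene handle fit slope dx/dy [6.100000e-03 4.672388e+02] [467.5 102.9 240.9]
roof lo [7.700000e-03 4.120137e+02] hi [6.700000e-03 5.560353e+02]
[412. 411. 412. 413. 412. 413. 412. 413. 412. 413. 413. 413. 413. 412.
 413. 412. 413. 413. 413. 413. 413. 413. 414. 413. 414. 414. 414.] [556. 555. 556. 555. 556. 557. 556. 557. 554. 558. 556. 557. 556. 555.
 559. 557. 557. 556. 558. 557. 555. 558. 557. 558. 557. 558. 557.]
ped (array([475.9, 328.9]), array([148.6, 153. ]), 89.32) [398.50927391 255.49012709 103.02958838] [552.32429785 403.59376094 111.97621298]
base (array([555. , 185.1]), array([409.9, 529.8]), 0.0) [ 2.69274188 11.3313941  18.60909889]
```

jog_arm(commands=[0, 0, 0, 0, 0, -0.985, 0, 0, 0, 0, 0, 0, -0.985, 0, 0, 0, 0, 0, 0, -0.985, 0, 0, 0, 0, 0, 0, -0.985, 0, -0.623, -0.558, 0, 0, 0, 0, 0, -0.623, -0.558, 0, 0, 0, 0, 0, -0.623, -0.558, 0, 0, 0, 0, 0, -0.623, -0.558, 0, 0, 0, 0, 0, -0.623, -0.558, 0, 0, 0, 0, 0, -0.623, -0.558, 0, 0, 0, 0, 0, -0.623, -0.558, 0, 0, 0, 0, 0, 0, 0, 0, 0, 0, 0, 0, 0, 0, 0, 0, 0, 0, 0])

```text
t: 2.82
tool_pos: [0.5036, 0.3395, 0.2312]
tool_rot: [-0.011, -3.141, -0.0]
contact_force: [0.6, 0.3, -0.0]
opening: -0.0
grip_force: 0.0
```

jog_arm(commands=[-0.03, 0.02, 0.6, 0, 0, 0, 0, 0, 0, 0.6, 0, 0, 0, 0, 0, 0, 0.1, 0, 0, 0, 0, 0, 0, 0.05, 0, 0, 0, 0, 0, 0, 0.05, 0, 0, 0, 0, 0, 0, 0.05, 0, 0, 0, 0, 0, 0, 0.05, 0, 0, 0, 0, 0, 0, 0, 0, 0, 0, 0, 0, 0, 0, 0, 0, 0, 0])

```text
t: 3.95
tool_pos: [0.5049, 0.3418, 0.1441]
tool_rot: [-0.008, -3.141, -0.001]
contact_force: [-4.8, -0.7, 6.5]
opening: -0.0003
grip_force: 3.0
```

jog_arm(commands=[0, 0, 0.05, 0, 0, 0, 0, 0, 0, 0.05, 0, 0, 0, 0, 0, 0, 0.03, 0, 0, 0, 0, 0, 0, 0, 0, 0, 0, 0, 0, 0, 0, 0, 0, 0, 0])

```text
t: 4.58
tool_pos: [0.5055, 0.3422, 0.1422]
tool_rot: [0.008, 3.141, 0.002]
contact_force: [-14.0, -7.1, 28.3]
opening: -0.0001
grip_force: 13.9
```

jog_arm(commands=[0, 0, -0.8, 0, 0, 0, 0, 0, 0, -0.8, 0, 0, 0, 0, 0, 0, -0.7, 0, 0, 0, 0, 0.245, -0.8, 0, 0, 0, 0, 0, 0.245, -0.8, 0, 0, 0, 0, 0, 0.245, -0.8, 0, 0, 0, 0, 0, 0.245, -0.8, 0, 0, 0, 0, 0, 0.245, -0.8, 0, 0, 0, 0, 0, 0, 0, 0, 0, 0, 0, 0, 0, 0, 0, 0, 0, 0, 0])

```text
t: 5.82
tool_pos: [0.4306, 0.1017, 0.2726]
tool_rot: [0.01, 3.14, 0.001]
contact_force: [0.4, 0.1, 0.3]
opening: 0.0002
grip_force: 0.0
```

```bash
python3 - <<'E'
from h import *
d=eyes.get_image("wrist");save(d,"w1");print(d["K"].tolist(),d["cam_to_world"].round(3).tolist())
o=ctrl.get_obs();print(o["tool_pos"],o["contact_force"])
d=eyes.get_image("top");w=cloud(d);p=sel(w,.13,.17,(.505,.338),.03);print("stop",np.median(p,0).round(4))
E
```

```text
[[371.64829954431775, 0.0, 318.45275647970163], [0.0, 371.64829954431775, 239.65869836615926], [0.0, 0.0, 1.0]] [[0.007, -0.958, -0.285, 0.358], [1.0, 0.006, 0.002, 0.103], [0.0, -0.285, 0.959, 0.415], [0.0, 0.0, 0.0, 1.0]]
[0.43065734 0.10194614 0.27229331] [-0.08680431 -0.69837362  0.0484807 ]
stop [0.5034 0.3376 0.1428]
```

View pics/w1.png

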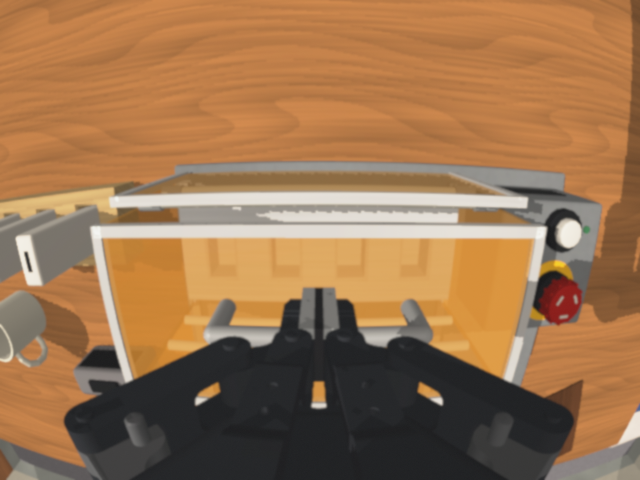

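jog_arm(commands=[0, 0, 0.5, 0, 0, 0, 0, 0, 0, 0.4, 0, 0, 0, 0, -0.1, 0, 0, 0, 0, 0, 0, -0.1, 0, 0, 0, 0, 0, 0, -0.3, 0, 0, 0, 0, 0, 0, -0.3, 0, 0, 0, 0, 0, 0, -0.3, 0, 0, 0, 0, 0, 0, -0.3, 0, 0, 0, 0, 0, 0, -0.3, 0, 0, 0, 0, 0, 0, -0.3, 0, 0, 0, 0, 0, 0, -0.3, 0, 0, 0, 0, 0, 0, -0.1, 0, 0, 0, 0, 0, 0, 0, 0, 0, 0, 0, 0, 0])

```text
t: 7.55
tool_pos: [0.5754, 0.1002, 0.2183]
tool_rot: [0.01, 3.14, -0.0]
contact_force: [0.1, -0.3, -0.4]
opening: -0.0003
grip_force: 0.0
```

jog_arm(commands=[-0.1, 0, 0, 0, 0, 0, 0, -0.1, 0, 0, 0, 0, 0, 0, -0.1, 0, 0, 0, 0, 0, 0, 0, 0, 0, 0, 0, 0, 0])

```text
t: 8.05
tool_pos: [0.5926, 0.1, 0.2177]
tool_rot: [-0.011, -3.141, -0.0]
contact_force: [-3.8, 0.4, 4.0]
opening: 0.0001
grip_force: 2.1
```

```bash
python3 - <<'E'
from h import *
print(ctrl.get_obs()["contact_force"])
for c in ["top","scene"]:
    d=eyes.get_image(c);w=cloud(d);save(d,c+"1")
    p=sel(w,.190,.210,(.63,.1),.2)*1000;print(np.percentile(p[:,0],[1,99]))
E
```

```text
[-3.75997511  0.39644233  3.97139178]
[552.35823449 693.94245956]
[554.24759088 696.88139272]
```

View pics/scene1.png

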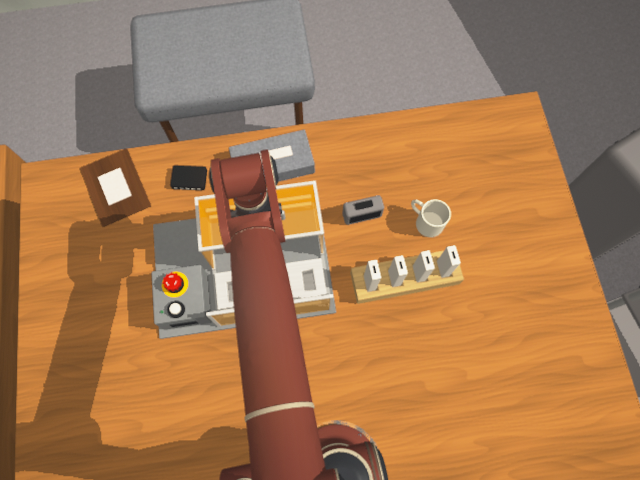

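jog_arm(commands=[-0.07, 0, 0, 0, 0, 0, 0, -0.07, 0, 0, 0, 0, 0, 0, -0.07, 0, 0, 0, 0, 0, 0, 0, 0, 0, 0, 0, 0, 0, 0, 0, 0, 0, 0, 0, 0])

```text
t: 8.78
tool_pos: [0.5929, 0.1, 0.2177]
tool_rot: [-0.008, -3.107, 0.003]
contact_force: [-53.3, -2.4, 26.3]
opening: -0.0001
grip_force: 27.1
```

jog_arm(commands=[0.3, 0, 0, 0, 0, 0, 0, 0, 0, -0.65, 0, 0, 0, 0, 0, 0, -0.65, 0, 0, 0, 50, 0.35, -0.74, 0, 0, 0, 0, 50, 0.35, -0.74, 0, 0, 0, 0, 50, 0.35, -0.74, 0, 0, 0, 0, 50, 0.35, -0.74, 0, 0, 0, 0, 50, 0.35, -0.74, 0, 0, 0, -0.2, 50, 0.35, -0.74, 0, 0, 0, -0.2, 50, 0, 0, 0, 0, 0, 0, 50, 0, 0, 0, 0, 0, 0, 50])

```text
t: 10.15
tool_pos: [0.4606, -0.1661, 0.2954]
tool_rot: [-0.051, 3.14, -0.0]
contact_force: [-0.2, 0.8, 0.3]
opening: 0.0501
grip_force: 0.0
```

```bash
cat >> h.py <<'E'
def wcloud(d):
    K=d["K"];z=d["z_map"];v,u=np.mgrid[0:480,0:640]
    a=(u-K[0,2])/K[0,0];b=(v-K[1,2])/K[1,1];th=np.hypot(a,b);s=np.where(th>1e-6,np.tan(th)/np.maximum(th,1e-9),1)
    p=np.stack([a*s*z,-b*s*z,-z],-1);T=d["cam_to_world"];w=p@T[:3,:3].T+T[:3,3];w[(z<=0)|(th>1.2)]=np.nan
    return w
E
python3 - <<'E'
from h import *
o=ctrl.get_obs();print(o["tool_pos"],R.from_rotvec(o["tool_rot"]).as_matrix()[:,1].round(4),o["opening"])
d=eyes.get_image("wrist");save(d,"w2");w=wcloud(d);np.save("w2.npy",w)
for r in nets.silhouettes("wrist","remote0")[:5]: print("net",r["p"],r["bbox"])
for xy in [(.452,-.165),(.453,-.232),(.456,-.300),(.458,-.367)]:
    p=sel(w,.155,.170,xy,.032)
    if len(p)>30: print("wr",len(p),rect(p),np.median(p,0).round(4))
d=eyes.get_image("top");save(d,"top2");w=cloud(d);np.save("top2.npy",w)
for xy in [(.452,-.165),(.453,-.232),(.456,-.300),(.458,-.367)]:
    p=sel(w,.155,.170,xy,.032)
    if len(p)>30: print("top",len(p),rect(p),np.median(p,0).round(4))
E
```

```text
[ 0.46062237 -0.16605252  0.29538303] [-3.260e-02  9.995e-01 -2.000e-04] 0.050073508974095404
net 0.93 [73.1, 170.1, 152.0, 248.8]
net 0.82 [136.0, 169.4, 211.9, 245.2]
net 0.58 [218.1, 169.3, 271.5, 245.5]
net 0.58 [304.5, 169.4, 333.6, 246.9]
wr 1938 (array([ 451.7, -165.7]), array([23.1, 49.4]), -87.56) [ 0.4505 -0.1656  0.163 ]
wr 1933 (array([ 453.1, -232.7]), array([24.7, 50.8]), -87.84) [ 0.4514 -0.2315  0.163 ]
wr 1667 (array([ 455.1, -300.6]), array([24.2, 49.7]), -86.36) [ 0.4541 -0.2985  0.1629]
wr 1362 (array([ 458. , -367.4]), array([24.9, 50. ]), -87.72) [ 0.4569 -0.3645  0.1629]
top 160 (array([ 443.3, -167.1]), array([24.1, 34.4]), -89.2) [ 0.4421 -0.1675  0.1622]
top 87 (array([ 436.6, -234.6]), array([17.6, 24.3]), 5.98) [ 0.4352 -0.2352  0.1623]
top 220 (array([ 457.8, -369.9]), array([25.2, 50.6]), -89.58) [ 0.4539 -0.37    0.1621]
```

View pics/w2.png

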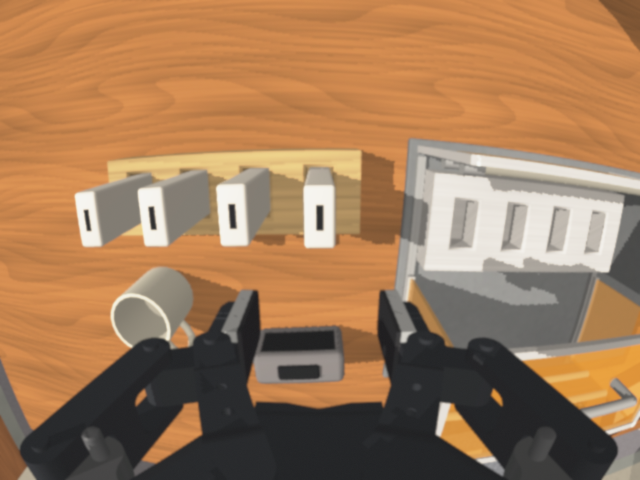

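View pics/top2.png

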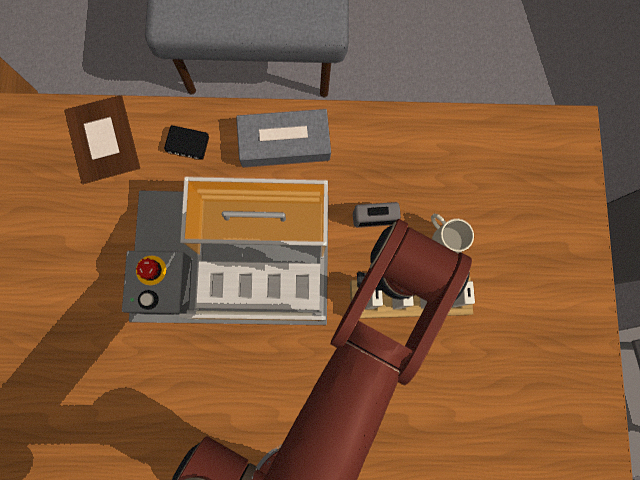

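jog_arm(commands=[0.15, 0.01, 0.75, 0, 0, 0, 50, 0, 0, 0.75, 0, 0, 0, 50, 0, 0, 0.75, 0, 0, 0, 50, 0, 0, 0.67, 0, 0, 0, 50, 0, 0, 0, 0, 0, 0, 50, 0, 0, 0, 0, 0, 0, 15, 0, 0, 0, 0, 0, 0, 15, 0, 0, 0, 0, 0, 0, 15, 0, 0, 0, 0, 0, 0, 15], newtons=35)

```text
t: 11.42
tool_pos: [0.4529, -0.1664, 0.1229]
tool_rot: [-0.052, 3.137, -0.003]
contact_force: [0.8, 0.9, 6.8]
opening: 0.024
grip_force: 37.1
```

jog_arm(commands=[0, 0, -0.5, 0, 0, 0, 15, 0, 0, -0.9, 0, 0, 0, 15, 0, 0, -0.9, 0, 0, 0, 15, 0, 0, -0.7, 0, 0, 0, 15, -0.07, 0.88, 0, 0, 0, 0.2, 15, -0.07, 0.88, 0, 0, 0, 0.2, 15, -0.07, 0.88, 0, 0, 0, 0, 15, -0.07, 0.88, 0, 0, 0, 0, 15, -0.07, 0.88, 0, 0, 0, 0, 15, -0.07, 0.88, 0, 0, 0, 0, 15, -0.05, 0.88, 0, 0, 0, 0, 15, 0, 0, 0, 0, 0, 0, 15, 0, 0, 0, 0, 0, 0, 15])

```text
t: 13.05
tool_pos: [0.4786, 0.2037, 0.3001]
tool_rot: [-0.01, -3.141, 0.001]
contact_force: [-0.9, 0.4, -1.0]
opening: 0.0235
grip_force: 36.4
```

```bash
cat >> h.py <<'E'
def held(w,tp):
    "top face of the held remote, in camera-world"
    p=sel(w,tp[2]+.03,tp[2]+.055,(tp[0],tp[1]),.035); return p
def dock(w,o=(.4795,.1015),yaw=-.007):
    "dock slots: holes in the top face at z .055, in camera-world"
    c,s=np.cos(yaw),np.sin(yaw); g=[]
    u=(w[...,0]-o[0])*c+(w[...,1]-o[1])*s; v=-(w[...,0]-o[0])*s+(w[...,1]-o[1])*c
    out=[]
    for k in range(4):
        y=-.102+.068*k
        m=(abs(u)<.050)&(abs(v-y)<.032)&(w[...,2]<.062)
        top=m&(abs(w[...,2]-.0555)<.004)
        im=np.zeros((100,64),np.uint8); n=im.copy()
        q=np.stack([(u[top]+.050)*1000,(v[top]-y+.032)*1000],1).astype(int)
        im[q[:,0].clip(0,99),q[:,1].clip(0,63)]=255
        out.append((k,im))
    return out
E
python3 - <<'E'
from h import *
o=ctrl.get_obs();tp=o["tool_pos"];M=R.from_rotvec(o["tool_rot"]).as_matrix();print(tp,M[:,1].round(4),M[:,2].round(4),o["opening"],o["grip_force"])
d=eyes.get_image("wrist");save(d,"w3");w=wcloud(d);np.save("w3.npy",w)
p=sel(w,tp[2]+.02,tp[2]+.06,tp[:2],.04);print(len(p),np.median(p,0))
for r in nets.silhouettes("wrist","remote0")[:4]: print(r["p"],r["bbox"])
E
```

```text
[0.47859799 0.20371921 0.30006813] [ 6.4e-03  1.0e+00 -8.0e-04] [-4.e-04 -8.e-04 -1.e+00] 0.023487929679067453 36.42976105213165
19724 [0.46946336 0.20411156 0.34065957]
0.8 [1.5, 180.0, 22.9, 216.6]
0.75 [281.3, 200.8, 355.1, 405.0]
0.38 [0.0, 262.0, 7.5, 323.6]
0.21 [42.7, 258.9, 369.0, 450.3]
```

View pics/w3.png

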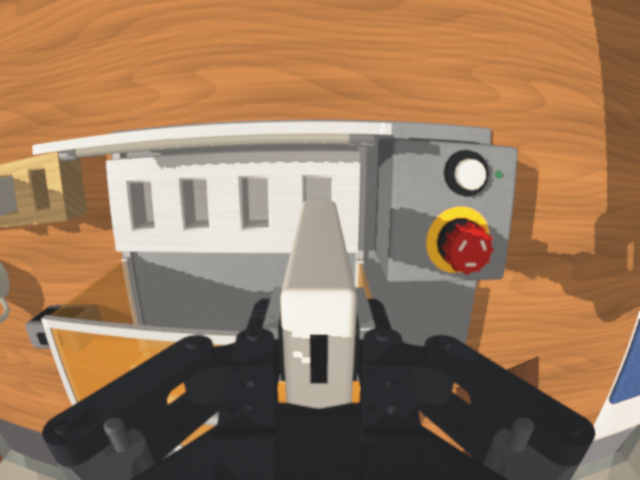

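```bash
cat > m.py <<'E'
from h import *
def slots(w,o=(.4795,.1015),yaw=-.007):
    c,s=np.cos(yaw),np.sin(yaw)
    u=(w[...,0]-o[0])*c+(w[...,1]-o[1])*s; v=-(w[...,0]-o[0])*s+(w[...,1]-o[1])*c
    t=abs(w[...,2]-.055)<.0035
    for k in range(4):
        y=-.102+.068*k
        # edges: highest-|.| extents of the hole at top level, along centre strips
        a=t&(abs(u)<.018)&(abs(v-y)<.034); vv=(v[a]-y)*1000
        b=t&(abs(v-y)<.008)&(abs(u)<.055); uu=u[b]*1000
        f=lambda q:(np.sort(q[q<0])[-8:].mean().round(1) if (q<0).sum()>8 else None, np.sort(q[q>0])[:8].mean().round(1) if (q>0).sum()>8 else None)
        print("slot",k,"y edges",f(vv),"x edges",f(uu),len(vv),len(uu))
    a=t&(abs(u)<.09)&(abs(v)<.18); print("dock u",np.percentile(u[a],[.3,99.7])*1000,"v",np.percentile(v[a],[.3,99.7])*1000)
def rem(w,tp,foot=None):
    for dz in (-.09,-.07,-.05,-.03):
        z=tp[2]+dz; q=sel(w,z-.008,z+.008,tp[:2],.045)*1000
        if len(q)<20: continue
        fx=np.percentile(q[:,0],30); f=q[abs(q[:,0]-fx)<3]
        print("z",round(z,3),len(q),"frontx",fx.round(1),"y",np.percentile(f[:,1],[1,99]).round(1),"mid",np.percentile(f[:,1],[1,99]).mean().round(1))
    q=sel(w,tp[2]+.037,tp[2]+.06,tp[:2],.045); print("topface",rect(q) if len(q)>20 else None,np.median(q,0))
E
python3 - <<'E'
from m import *
w=np.load("w3.npy");slots(w);rem(w,ctrl.get_obs()["tool_pos"])
print("from w2");slots(np.load("w2.npy"));print("top2");slots(np.load("top2.npy"))
E
```

```text
slot 0 y edges (np.float64(-14.0), np.float64(14.6)) x edges (np.float64(-28.5), np.float64(27.4)) 899 538
slot 1 y edges (np.float64(-14.2), np.float64(14.5)) x edges (np.float64(-27.7), np.float64(27.7)) 1054 651
slot 2 y edges (np.float64(-14.6), np.float64(14.2)) x edges (np.float64(-27.9), np.float64(27.1)) 1182 727
slot 3 y edges (np.float64(-15.0), np.float64(14.6)) x edges (np.float64(-27.2), None) 1041 388
dock u [-54.62571606  59.26810921] v [-145.01830779  169.58197041]
z 0.21 202 frontx 453.1 y [193.7 215.3] mid 204.5
z 0.23 211 frontx 453.0 y [192.4 215.7] mid 204.1
z 0.25 304 frontx 453.1 y [192.7 215.6] mid 204.1
z 0.27 418 frontx 452.9 y [193.2 215.7] mid 204.4
topface (array([476.1, 202.9]), array([47.5, 88.9]), 0.62) [0.47100834 0.20382961 0.34259722]
from w2
slot 0 y edges (np.float64(-14.9), np.float64(14.0)) x edges (np.float64(-28.5), np.float64(27.3)) 970 605
slot 1 y edges (np.float64(-15.0), np.float64(13.7)) x edges (np.float64(-28.0), np.float64(27.5)) 818 504
slot 2 y edges (np.float64(-15.3), np.float64(13.2)) x edges (np.float64(-27.6), np.float64(27.4)) 653 417
slot 3 y edges (np.float64(-17.1), np.float64(13.4)) x edges (np.float64(-28.8), np.float64(28.0)) 519 313
dock u [-74.63422847  76.90824053] v [-145.83778554  170.89358124]
top2
slot 0 y edges (np.float64(-17.5), np.float64(13.4)) x edges (np.float64(-30.4), np.float64(28.9)) 190 123
slot 1 y edges (np.float64(-18.2), np.float64(14.2)) x edges (np.float64(-31.8), np.float64(28.1)) 210 122
slot 2 y edges (np.float64(-17.9), np.float64(12.9)) x edges (np.float64(-31.7), np.float64(27.9)) 197 119
slot 3 y edges (np.float64(-17.5), np.float64(13.7)) x edges (np.float64(-31.6), np.float64(28.1)) 211 124
dock u [-81.09989582  53.7735271 ] v [-146.31029289  168.47001122]
```

jog_arm(commands=[-0.035, -0.013, 0.5, 0, 0, 0, 15, 0, 0, 0.8, 0, 0, 0, 15, 0, 0, 0.7, 0, 0, 0, 15, 0, 0, 0.1, 0, 0, 0, 15, 0, 0, 0.1, 0, 0, 0, 15, 0, 0, 0.1, 0, 0, 0, 15, 0, 0, 0, 0, 0, 0, 15])

```text
t: 14.02
tool_pos: [0.4814, 0.2032, 0.1633]
tool_rot: [0.011, 3.14, 0.001]
contact_force: [0.1, -1.0, -1.2]
opening: 0.0237
grip_force: 36.4
```

jog_arm(commands=[0, 0, 0.15, 0, 0, 0, 15, 0, 0, 0.15, 0, 0, 0, 15, 0, 0, 0.15, 0, 0, 0, 15, 0, 0, 0.08, 0, 0, 0, 15, 0, 0, 0.03, 0, 0, 0, 15, 0, 0, 0, 0, 0, 0, 15])

```text
t: 14.78
tool_pos: [0.4814, 0.2033, 0.13]
tool_rot: [0.011, 3.141, 0.0]
contact_force: [-1.7, 0.8, 4.6]
opening: 0.0238
grip_force: 37.2
```

jog_arm(commands=[0, 0, 0, 0, 0, 0, 46, 0, 0, 0, 0, 0, 0, 46, 0, 0, -0.5, 0, 0, 0, 46, 0, 0, -0.8, 0, 0, 0, 46, 0, 0, -0.9, 0, 0, 0, 46, 0, 0, -0.6, 0, 0, 0, 46, 0.06, -0.91, 0, 0, 0, 0, 46, 0.06, -0.91, 0, 0, 0, 0, 46, 0.06, -0.91, 0, 0, 0, 0, 46, 0.06, -0.91, 0, 0, 0, 0, 46, 0.06, -0.91, 0, 0, 0, 0, 46, 0.06, -0.91, 0, 0, 0, 0, 46, 0.06, -0.91, 0, 0, 0, -0.2, 46, 0.05, -0.91, 0, 0, 0, -0.2, 46, 0, 0, 0, 0, 0, 0, 46, 0, 0, 0, 0, 0, 0, 46])

```text
t: 16.77
tool_pos: [0.4507, -0.2333, 0.2963]
tool_rot: [0.051, -3.141, -0.001]
contact_force: [-0.7, 0.4, -0.4]
opening: 0.046
grip_force: 0.0
```

```bash
cat > look.py <<'E'
from m import *
o=ctrl.get_obs();tp=o["tool_pos"];M=R.from_rotvec(o["tool_rot"]).as_matrix();print(tp.round(4),"ytool",M[:2,1].round(4),o["contact_force"].round(1))
d=eyes.get_image("wrist");w=wcloud(d)
m=(abs(w[...,2]-.163)<.008)&(w[...,1]<-.09)&(w[...,1]>-.42)&(w[...,0]>.38)&(w[...,0]<.55)
n,l,st,c=cv2.connectedComponentsWithStats(m.astype(np.uint8))
for i in range(1,n):
    if st[i,4]>250: p=w[l==i]; print(st[i,4],rect(p),p[:,2].mean().round(4))
# standing in the dock
m=(abs(w[...,2]-.170)<.006)&(w[...,1]>-.04)&(w[...,1]<.24)&(abs(w[...,0]-.48)<.05)
n,l,st,c=cv2.connectedComponentsWithStats(m.astype(np.uint8))
for i in range(1,n):
    if st[i,4]>80: p=w[l==i]; print("dock",st[i,4],rect(p),p[:,2].mean().round(4))
E
python3 look.py
```

```text
[ 0.4507 -0.2333  0.2963] ytool [-0.0327  0.9995] [-0.7  0.4 -0.4]
1893 (array([ 452.5, -233. ]), array([23.1, 49.6]), -87.63) 0.1629
1858 (array([ 455.3, -301.3]), array([24.5, 49.7]), -86.78) 0.1627
1625 (array([ 457.9, -367.4]), array([24.2, 49.9]), -86.71) 0.1625
```

jog_arm(commands=[-0.03, 0, 0.75, 0, 0, 0, 46, 0, 0, 0.75, 0, 0, 0, 46, 0, 0, 0.75, 0, 0, 0, 46, 0, 0, 0.67, 0, 0, 0, 46, 0, 0, 0, 0, 0, 0, 46, 0, 0, 0, 0, 0, 0, 15, 0, 0, 0, 0, 0, 0, 15, 0, 0, 0, 0, 0, 0, 15, 0, 0, -0.5, 0, 0, 0, 15, 0, 0, -0.9, 0, 0, 0, 15, 0, 0, -0.9, 0, 0, 0, 15, 0, 0, -0.7, 0, 0, 0, 15, -0.07, 0.88, 0, 0, 0, 0.2, 15, -0.07, 0.88, 0, 0, 0, 0.2, 15, -0.07, 0.88, 0, 0, 0, 0, 15, -0.07, 0.88, 0, 0, 0, 0, 15, -0.07, 0.88, 0, 0, 0, 0, 15, -0.07, 0.88, 0, 0, 0, 0, 15, -0.05, 0.88, 0, 0, 0, 0, 15, 0, 0, 0, 0, 0, 0, 15])

```text
t: 19.32
tool_pos: [0.4797, 0.139, 0.3018]
tool_rot: [0.002, 3.141, 0.001]
contact_force: [-0.0, 0.0, -1.4]
opening: 0.0235
grip_force: 39.3
```

```bash
cat > look2.py <<'E'
from m import *
o=ctrl.get_obs();tp=o["tool_pos"];M=R.from_rotvec(o["tool_rot"]).as_matrix();print(tp.round(4),"ytool",M[:2,1].round(4),o["opening"],o["grip_force"])
d=eyes.get_image("wrist");w=wcloud(d);slots(w);rem(w,tp)
p=sel(w,tp[2]-.13,tp[2]-.0,tp[:2],.04);print("lowest z",np.percentile(p[:,2],.5).round(4))
E
python3 look2.py
```

```text
[0.4797 0.139  0.3018] ytool [0.0015 1.    ] 0.02346171156784387 39.31124031543732
slot 0 y edges (np.float64(-14.2), np.float64(14.3)) x edges (np.float64(-28.5), np.float64(27.4)) 1040 636
slot 1 y edges (np.float64(-14.7), np.float64(14.4)) x edges (np.float64(-27.8), np.float64(27.2)) 1170 729
slot 2 y edges (np.float64(-14.7), np.float64(15.1)) x edges (np.float64(-27.5), None) 1051 387
slot 3 y edges (np.float64(-11.1), np.float64(23.1)) x edges (np.float64(-24.2), np.float64(33.7)) 662 506
dock u [-55.09137684  76.42363532] v [-144.99365287  170.24077725]
z 0.212 192 frontx 454.4 y [128.7 150.4] mid 139.6
z 0.232 207 frontx 454.2 y [128.1 151.1] mid 139.6
z 0.252 297 frontx 454.2 y [128.3 151.1] mid 139.7
z 0.272 419 frontx 453.9 y [128.2 151. ] mid 139.6
topface (array([477.9, 138.8]), array([49.5, 88.8]), 0.73) [0.47225898 0.139293   0.34449978]
lowest z 0.1916
```

jog_arm(commands=[-0.01, -0.068, 0.5, 0, 0, 0.05, 15, 0, 0, 0.8, 0, 0, 0, 15, 0, 0, 0.7, 0, 0, 0, 15, 0, 0, 0.1, 0, 0, 0, 15, 0, 0, 0.1, 0, 0, 0, 15, 0, 0, 0.1, 0, 0, 0, 15, 0, 0, 0.1, 0, 0, 0, 15, 0, 0, 0.1, 0, 0, 0, 15, 0, 0, 0.1, 0, 0, 0, 15, 0, 0, 0.1, 0, 0, 0, 15, 0, 0, 0.1, 0, 0, 0, 15, 0, 0, 0.06, 0, 0, 0, 15, 0, 0, 0, 0, 0, 0, 15])

```text
t: 21.0
tool_pos: [0.4815, 0.1323, 0.1309]
tool_rot: [0.018, 3.14, 0.001]
contact_force: [2.1, 2.4, 6.1]
opening: 0.0236
grip_force: 40.1
```

jog_arm(commands=[0, 0, 0, 0, 0, 0, 46, 0, 0, 0, 0, 0, 0, 46, 0, 0, -0.5, 0, 0, 0, 46, 0, 0, -0.8, 0, 0, 0, 46, 0, 0, -0.9, 0, 0, 0, 46, 0, 0, -0.6, 0, 0, 0, 46, 0.05, -0.9, 0, 0, 0, 0, 46, 0.05, -0.9, 0, 0, 0, 0, 46, 0.05, -0.9, 0, 0, 0, 0, 46, 0.05, -0.9, 0, 0, 0, 0, 46, 0.05, -0.9, 0, 0, 0, 0, 46, 0.05, -0.9, 0, 0, 0, 0, 46, 0.05, -0.9, 0, 0, 0, -0.2, 46, 0.05, -0.9, 0, 0, 0, -0.2, 46, 0, 0, 0, 0, 0, 0, 46, 0, 0, 0, 0, 0, 0, 46])

```text
t: 23.0
tool_pos: [0.4521, -0.2993, 0.2969]
tool_rot: [0.043, -3.139, -0.003]
contact_force: [-0.5, 0.1, 0.5]
opening: 0.0458
grip_force: 0.0
```

```bash
python3 look.py; python3 - <<'E'
from m import *
for c in ["scene","top"]:
    d=eyes.get_image(c);save(d,c+"4");w=cloud(d)
    for xy in [(.480,.203),(.4797,.135)]:
        p=sel(w,.162,.178,xy,.032);print(c,len(p),rect(p),np.median(p,0).round(4))
E
```

```text
[ 0.4521 -0.2993  0.2969] ytool [-0.0276  0.9996] [-0.5  0.1  0.5]
1937 (array([ 455.6, -301.6]), array([24.1, 50.5]), -87.98) 0.1628
1859 (array([ 458.6, -368. ]), array([24.6, 51.2]), -86.83) 0.1627
scene 195 (array([481.8, 204.8]), array([24.9, 52. ]), 87.86) [0.4801 0.2049 0.1704]
scene 197 (array([477.5, 134.3]), array([24.2, 50.9]), 89.77) [0.4763 0.1344 0.1696]
top 262 (array([480. , 202.2]), array([25. , 48.2]), -89.08) [0.4797 0.2015 0.1689]
top 260 (array([476.5, 131. ]), array([24.4, 48.3]), -88.79) [0.4765 0.1311 0.169 ]
```

jog_arm(commands=[-0.058, -0.036, 0.75, 0, 0, -0.05, 46, 0, 0, 0.75, 0, 0, 0, 46, 0, 0, 0.75, 0, 0, 0, 46, 0, 0, 0.68, 0, 0, 0, 46, 0, 0, 0, 0, 0, 0, 46, 0, 0, 0, 0, 0, 0, 15, 0, 0, 0, 0, 0, 0, 15, 0, 0, 0, 0, 0, 0, 15, 0, 0, -0.5, 0, 0, 0, 15, 0, 0, -0.9, 0, 0, 0, 15, 0, 0, -0.9, 0, 0, 0, 15, 0, 0, -0.7, 0, 0, 0, 15, -0.06, 0.87, 0, 0, 0, 0.2, 15, -0.06, 0.87, 0, 0, 0, 0.2, 15, -0.06, 0.87, 0, 0, 0, 0, 15, -0.06, 0.87, 0, 0, 0, 0, 15, -0.06, 0.87, 0, 0, 0, 0, 15, -0.06, 0.87, 0, 0, 0, 0, 15, -0.05, 0.87, 0, 0, 0, 0, 15, 0, 0, 0, 0, 0, 0, 15])

```text
t: 25.65
tool_pos: [0.4799, 0.0664, 0.3026]
tool_rot: [0.002, 3.141, 0.001]
contact_force: [-0.5, 0.4, -1.3]
opening: 0.0233
grip_force: 39.7
```

jog_arm(commands=[0, 0, 0, 0, 0, 0, 15, 0, 0, 0, 0, 0, 0, 15])

```text
t: 25.9
tool_pos: [0.4803, 0.0625, 0.3023]
tool_rot: [0.014, 3.141, -0.001]
contact_force: [0.2, 0.2, -0.3]
opening: 0.0235
grip_force: 39.7
```

```bash
python3 look2.py
```

```text
[0.4803 0.0625 0.3023] ytool [0.0087 1.    ] 0.023452344988604056 39.68512237071991
slot 0 y edges (np.float64(-14.9), np.float64(14.9)) x edges (np.float64(-28.1), np.float64(27.6)) 1140 729
slot 1 y edges (np.float64(-15.3), np.float64(14.6)) x edges (np.float64(-28.5), None) 1029 371
slot 2 y edges (np.float64(-14.2), np.float64(29.1)) x edges (np.float64(-27.2), np.float64(34.3)) 622 525
slot 3 y edges (np.float64(-11.0), None) x edges (np.float64(-24.1), np.float64(29.3)) 386 577
dock u [-55.04715718  76.90524029] v [-145.14797426  170.10230419]
z 0.212 177 frontx 453.5 y [52.3 74.1] mid 63.2
z 0.232 207 frontx 453.6 y [51.5 75. ] mid 63.2
z 0.252 314 frontx 453.6 y [51.5 74.6] mid 63.1
z 0.272 422 frontx 453.4 y [51.8 74.4] mid 63.1
topface (array([477.7,  62.2]), array([49.8, 88.7]), 1.33) [0.47272112 0.06283495 0.34563562]
lowest z 0.1906
```

jog_arm(commands=[-0.015, 0.07, 0.5, 0, 0, 0, 15, 0, 0, 0.8, 0, 0, 0, 15, 0, 0, 0.7, 0, 0, 0, 15, 0, 0, 0.1, 0, 0, 0, 15, 0, 0, 0.1, 0, 0, 0, 15, 0, 0, 0.1, 0, 0, 0, 15, 0, 0, 0.1, 0, 0, 0, 15, 0, 0, 0.1, 0, 0, 0, 15, 0, 0, 0.1, 0, 0, 0, 15, 0, 0, 0.1, 0, 0, 0, 15, 0, 0, 0.1, 0, 0, 0, 15, 0, 0, 0.07, 0, 0, 0, 15, 0, 0, 0, 0, 0, 0, 15])

```text
t: 27.58
tool_pos: [0.4822, 0.0679, 0.1317]
tool_rot: [0.01, 3.139, 0.0]
contact_force: [-1.2, 1.0, 6.9]
opening: 0.0235
grip_force: 40.6
```

jog_arm(commands=[0, 0, 0, 0, 0, 0, 46, 0, 0, 0, 0, 0, 0, 46, 0, 0, -0.5, 0, 0, 0, 46, 0, 0, -0.8, 0, 0, 0, 46, 0, 0, -0.9, 0, 0, 0, 46, 0, 0, -0.6, 0, 0, 0, 46, 0.05, -0.9, 0, 0, 0, 0, 46, 0.05, -0.9, 0, 0, 0, 0, 46, 0.05, -0.9, 0, 0, 0, 0, 46, 0.05, -0.9, 0, 0, 0, 0, 46, 0.05, -0.9, 0, 0, 0, 0, 46, 0.05, -0.9, 0, 0, 0, 0, 46, 0.05, -0.9, 0, 0, 0, -0.2, 46, 0.05, -0.9, 0, 0, 0, -0.2, 46, 0, 0, 0, 0, 0, 0, 46, 0, 0, 0, 0, 0, 0, 46, 0, 0, 0, 0, 0, 0, 46])

```text
t: 29.7
tool_pos: [0.4555, -0.363, 0.2979]
tool_rot: [-0.054, 3.141, 0.0]
contact_force: [-0.2, 0.7, 1.0]
opening: 0.0457
grip_force: 0.0
```

```bash
python3 look.py
```

```text
[ 0.4555 -0.363   0.2979] ytool [-0.0344  0.9994] [-0.2  0.7  1. ]
1774 (array([ 487.2, -385.9]), array([23.9, 49.1]), -89.1) 0.163
```

jog_arm(commands=[-0.26, -0.2, 0, 0, 0, 0.19, 46, -0.26, -0.2, 0, 0, 0, 0, 46, 0, 0, 0, 0, 0, 0, 46, 0, 0, 0, 0, 0, 0, 46, 0, 0, 0, 0, 0, 0, 46])

```text
t: 30.38
tool_pos: [0.4867, -0.3867, 0.2981]
tool_rot: [-0.023, 3.141, -0.0]
contact_force: [-0.6, 0.9, -0.3]
opening: 0.0465
grip_force: 0.0
```

```bash
python3 look.py
```

```text
[ 0.4867 -0.3867  0.2981] ytool [-0.0145  0.9999] [-0.6  0.9 -0.3]
1894 (array([ 487.8, -394.6]), array([23.4, 49.9]), -89.0) 0.1631
```

jog_arm(commands=[0, -0.12, 0, 0, 0, 0, 46, 0, 0, 0, 0, 0, 0, 46, 0, 0, 0, 0, 0, 0, 46, 0, 0, 0, 0, 0, 0, 46, 0, 0, 0, 0, 0, 0, 46])

```text
t: 31.05
tool_pos: [0.4871, -0.3944, 0.2979]
tool_rot: [-0.022, 3.141, 0.0]
contact_force: [0.6, 0.1, 0.1]
opening: 0.046
grip_force: 0.0
```

```bash
python3 look.py
```

```text
[ 0.4871 -0.3944  0.2979] ytool [-0.0143  0.9999] [0.6 0.1 0.1]
1954 (array([ 487.8, -390.2]), array([24.2, 50.2]), -89.61) 0.1628
```

jog_arm(commands=[0, 0, 0, 0, 0, 0, 46, 0, 0, 0, 0, 0, 0, 46, 0, 0, 0, 0, 0, 0, 46, 0, 0, 0, 0, 0, 0, 46, 0, 0, 0, 0, 0, 0, 46, 0, 0, 0, 0, 0, 0, 46])

```text
t: 31.85
tool_pos: [0.4871, -0.3945, 0.2979]
tool_rot: [-0.022, 3.142, -0.0]
contact_force: [0.6, -0.6, 0.0]
opening: 0.0462
grip_force: 0.0
```

```bash
python3 look.py; python3 look.py; python3 - <<'E'
from m import *
d=eyes.get_image("scene");w=cloud(d)
p=sel(w,.155,.172,(.488,-.39),.045);print(len(p),rect(p) if len(p)>20 else 0)
d=eyes.get_image("wrist");save(d,"w5")
E
```

```text
[ 0.4871 -0.3945  0.2979] ytool [-0.0142  0.9999] [ 0.6 -0.6  0. ]
1963 (array([ 488. , -389.3]), array([24.1, 50.3]), -88.23) 0.1629
[ 0.4871 -0.3945  0.2979] ytool [-0.0142  0.9999] [-0.6 -0.6 -0.5]
1948 (array([ 487.7, -387.9]), array([24.1, 50. ]), -89.49) 0.163
0 0
```

View pics/w5.png

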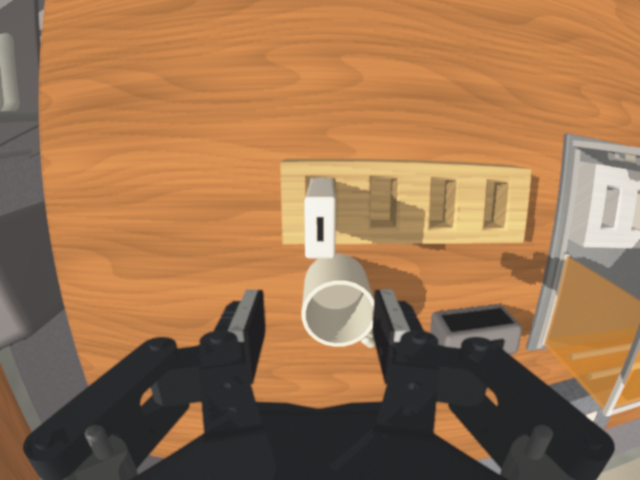

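```bash
python3 - <<'E'
from m import *
for i in range(2):
    d=eyes.get_image("wrist");w=wcloud(d);print(d["cam_to_world"][:3].round(4).tolist())
    m=(abs(w[...,2]-.163)<.008)&(w[...,1]<-.3)&(w[...,0]>.38)&(w[...,0]<.55)
    v,u=np.nonzero(m);print(np.percentile(u,[1,50,99]),np.percentile(v,[1,50,99]),np.median(w[m],0))
    c=sel(w,.044,.056,(.49,-.28),.2);print("caddy",rect(c))
E
```

```text
[[-0.0138, -0.9589, -0.2836, 0.4149], [0.9999, -0.0134, -0.0033, -0.395], [-0.0006, -0.2836, 0.9589, 0.4406]]
[309. 324. 339.] [196. 227. 258.] [ 0.48650761 -0.39000326  0.16302403]
caddy (array([ 554.2, -287.8]), array([223.8, 291.3]), 1.05)
[[-0.0138, -0.9589, -0.2836, 0.4149], [0.9999, -0.0134, -0.0033, -0.395], [-0.0006, -0.2836, 0.9589, 0.4406]]
[311. 326. 341.] [196. 227. 258.] [ 0.48644619 -0.38820833  0.16314194]
caddy (array([ 554.4, -287.9]), array([224.3, 291.1]), 1.08)
```

jog_arm(commands=[-0.01, 0.075, 0.75, 0, 0, 0, 46, 0, 0, 0.75, 0, 0, 0, 46, 0, 0, 0.75, 0, 0, 0, 46, 0, 0, 0.7, 0, 0, 0, 46, 0, 0, 0, 0, 0, 0, 46, 0, 0, 0, 0, 0, 0, 15, 0, 0, 0, 0, 0, 0, 15, 0, 0, 0, 0, 0, 0, 15, 0, 0, -0.5, 0, 0, 0, 15, 0, 0, -0.9, 0, 0, 0, 15, 0, 0, -0.9, 0, 0, 0, 15, 0, 0, -0.7, 0, 0, 0, 15, 0.02, 0.92, 0, 0, 0, 0.1, 15, 0.02, 0.92, 0, 0, 0, 0.1, 15, 0.02, 0.92, 0, 0, 0, 0, 15, 0.02, 0.92, 0, 0, 0, 0, 15, 0.02, 0.92, 0, 0, 0, 0, 15, 0.02, 0.92, 0, 0, 0, 0, 15, 0.02, 0.92, 0, 0, 0, 0, 15])

```text
t: 34.52
tool_pos: [0.4795, -0.0019, 0.3017]
tool_rot: [0.01, 3.14, -0.0]
contact_force: [0.2, 0.3, -1.1]
opening: 0.0237
grip_force: 37.9
```

jog_arm(commands=[0, 0, 0, 0, 0, 0, 15, 0, 0, 0, 0, 0, 0, 15, 0, 0, 0, 0, 0, 0, 15, 0, 0, 0, 0, 0, 0, 15])

```text
t: 35.02
tool_pos: [0.4799, -0.0047, 0.3009]
tool_rot: [-0.012, -3.141, 0.0]
contact_force: [0.8, -1.0, -1.1]
opening: 0.0237
grip_force: 37.9
```

```bash
python3 look2.py
```

```text
[ 0.4799 -0.0047  0.3009] ytool [0.0078 1.    ] 0.023653672555440253 37.94568479061127
slot 0 y edges (np.float64(-15.0), np.float64(14.7)) x edges (np.float64(-28.7), None) 1053 375
slot 1 y edges (np.float64(-10.9), np.float64(25.2)) x edges (np.float64(-23.7), np.float64(33.3)) 653 554
slot 2 y edges (np.float64(-13.8), None) x edges (np.float64(-27.2), np.float64(28.5)) 328 606
slot 3 y edges (np.float64(-11.9), None) x edges (np.float64(-23.6), np.float64(33.7)) 41 364
dock u [-55.15277574  76.55437191] v [-145.14094312  170.32971476]
z 0.211 198 frontx 453.6 y [-15.5   6.9] mid -4.3
z 0.231 208 frontx 453.8 y [-15.5   7.6] mid -3.9
z 0.251 320 frontx 453.9 y [-15.5   7.4] mid -4.1
z 0.271 414 frontx 453.8 y [-15.4   7.5] mid -4.0
topface (array([477.9,  -4.2]), array([48.9, 88.8]), -2.93) [ 0.47237365 -0.00430352  0.34341526]
lowest z 0.1915
```

jog_arm(commands=[0, 0.057, 0.5, 0, 0, 0, 15, 0, 0, 0.8, 0, 0, 0, 15, 0, 0, 0.7, 0, 0, 0, 15, 0, 0, 0.1, 0, 0, 0, 15, 0, 0, 0.1, 0, 0, 0, 15, 0, 0, 0.1, 0, 0, 0, 15, 0, 0, 0.1, 0, 0, 0, 15, 0, 0, 0.1, 0, 0, 0, 15, 0, 0, 0.1, 0, 0, 0, 15, 0, 0, 0.1, 0, 0, 0, 15, 0, 0, 0.1, 0, 0, 0, 15, 0, 0, 0.07, 0, 0, 0, 15, 0, 0, 0, 0, 0, 0, 15])

```text
t: 36.7
tool_pos: [0.4805, -0.0002, 0.1308]
tool_rot: [0.009, 3.141, -0.0]
contact_force: [-3.5, 1.6, 8.8]
opening: 0.0235
grip_force: 39.2
```

jog_arm(commands=[0, 0, 0, 0, 0, 0, 46, 0, 0, 0, 0, 0, 0, 46, 0, 0, -0.5, 0, 0, 0, 46, 0, 0, -0.8, 0, 0, 0, 46, 0, 0, -0.9, 0, 0, 0, 46, 0, 0, -0.6, 0, 0, 0, 0, -0.71, 0.42, 0, 0, 0, 0, 0, -0.71, 0.42, 0, 0, 0, 0, 0, -0.71, 0.42, 0, 0, 0, 0, 0, -0.71, 0.42, 0, 0, 0, 0, 0, 0, 0, 0, 0, 0, 0, 0, 0, 0, 0, 0, 0, 0, 0, 0, 0, 0, 0, 0, 0, 0])

```text
t: 38.33
tool_pos: [0.6503, 0.0991, 0.2973]
tool_rot: [0.01, 3.141, -0.0]
contact_force: [-0.8, 0.4, 0.1]
opening: 0.0001
grip_force: 0.0
```

```bash
python3 look.py; python3 - <<'E'
from m import *
for c in ["top","scene"]:
    d=eyes.get_image(c);w=cloud(d);save(d,c+"6")
    for y in [.203,.135,.068,0]:
        p=sel(w,.162,.178,(.479,y),.034);print(c,len(p),(rect(p),np.median(p,0).round(4)) if len(p)>20 else 0)
    p=sel(w,.230,.25,(.61,.1),.075);print("handle",len(p),np.median(p,0))
E
```

```text
[0.6503 0.0991 0.2973] ytool [0.0064 1.    ] [-0.8  0.4  0.1]
dock 1359 (array([485.6,   1. ]), array([24.6, 39.1]), 89.63) 0.1696
dock 1263 (array([490.5,  68.4]), array([24.5, 31.4]), 89.51) 0.1696
dock 1112 (array([489.3, 133.1]), array([23.8, 27.5]), 89.43) 0.1695
dock 1381 (array([486.8, 203.7]), array([24.8, 39.8]), 88.95) 0.1695
top 0 0
top 0 0
top 179 ((array([479.5,  62.8]), array([17.5, 48.8]), -87.94), array([0.4812, 0.0629, 0.169 ]))
top 249 ((array([478. ,  -1.9]), array([21.7, 48.5]), -89.17), array([ 0.4777, -0.0019,  0.1689]))
handle 68 [0.60714443 0.04510401 0.23947059]
scene 134 ((array([481.5, 208.8]), array([17.5, 50.9]), 89.07), array([0.48  , 0.2084, 0.1704]))
scene 0 0
scene 0 0
scene 192 ((array([480.3,   1.8]), array([23.8, 49.8]), 89.66), array([0.4786, 0.0019, 0.1702]))
handle 40 [0.60744711 0.04531385 0.24172812]
```

View pics/scene6.png

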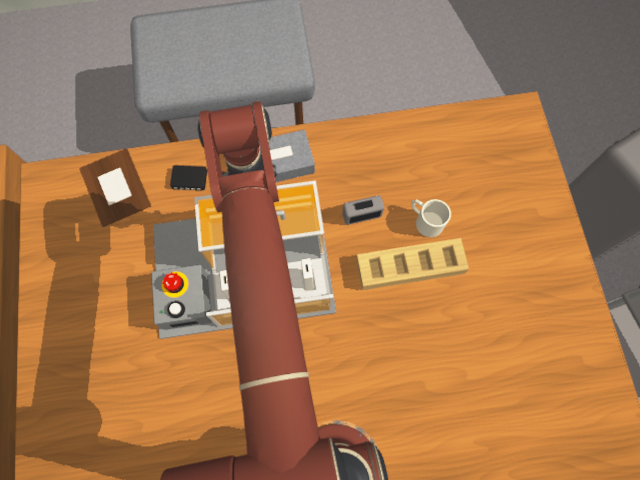

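jog_arm(commands=[0, 0, 0.66, 0, 0, 0, 0, 0, 0, 0.66, 0, 0, 0, 0, 0, 0, 0, 0, 0, 0, 0, 0.2, 0, 0, 0, 0, 0, 0, 0.15, 0, 0, 0, 0, 0, 0, 0.2, 0, 0, 0, 0, 0, 0, 0.25, 0, 0, 0, 0, 0, 0, 0.25, 0, 0, 0, 0, 0, 0, 0.25, 0, 0, 0, 0, 0, 0, 0.25, 0, 0, 0, 0, 0, 0, 0.25, 0, 0, 0, 0, 0, 0, 0.25, 0, 0, 0, 0, 0, 0, 0.25, 0, 0, 0, 0, 0, 0, 0.2, 0, 0, 0, 0, 0, 0, 0.15, 0, 0, 0, 0, 0, 0, 0.1, 0, 0, 0, 0, 0, 0, 0, 0, 0, 0, 0, 0, 0])

```text
t: 40.6
tool_pos: [0.4847, 0.1005, 0.2167]
tool_rot: [-0.009, -3.139, 0.001]
contact_force: [0.8, 0.2, -0.6]
opening: -0.0001
grip_force: 0.0
```

jog_arm(commands=[0.06, 0, 0, 0, 0, 0, 0, 0.06, 0, 0, 0, 0, 0, 0, 0.04, 0, 0, 0, 0, 0, 0, 0, 0, 0, 0, 0, 0, 0, 0, 0, 0, 0, 0, 0, 0])

```text
t: 41.22
tool_pos: [0.4763, 0.1006, 0.2174]
tool_rot: [0.009, 3.141, -0.0]
contact_force: [4.1, -0.2, -3.2]
opening: -0.0003
grip_force: 2.0
```

jog_arm(commands=[0.04, 0, 0, 0, 0, 0, 0, 0.04, 0, 0, 0, 0, 0, 0, 0, 0, 0, 0, 0, 0, 0, 0, 0, 0, 0, 0, 0, 0])

```text
t: 41.72
tool_pos: [0.4762, 0.1006, 0.2177]
tool_rot: [0.01, 3.128, 0.001]
contact_force: [22.9, 0.6, -12.6]
opening: -0.0001
grip_force: 11.7
```

jog_arm(commands=[-0.15, 0, 0, 0, 0, 0, 0, 0, 0, -0.6, 0, 0, 0, 0, 0, 0, -0.5, 0, 0, 0, 70, -0.07, 0.8, 0, 0, 0, 0, 70, -0.07, 0.8, 0, 0, 0, 0, 70, -0.07, 0.8, 0, 0, 0, 0, 70, -0.07, 0.8, 0, 0, 0, 0, 70, -0.06, 0.8, 0, 0, 0, 0, 70, 0, 0, 0, 0, 0, 0, 70, 0, 0, 0, 0, 0, 0, 70, 0, 0, 0, 0, 0, 0, 70])

```text
t: 43.1
tool_pos: [0.5022, 0.3395, 0.2837]
tool_rot: [-0.011, -3.141, 0.001]
contact_force: [-0.4, 0.0, 0.1]
opening: 0.0699
grip_force: 0.0
```

```bash
python3 - <<'E'
from m import *
o=ctrl.get_obs();tp=o["tool_pos"];print(tp,o["q"].round(3))
d=eyes.get_image("wrist");w=wcloud(d)
p=sel(w,.135,.150,(.505,.341),.03);print("stop",len(p),cv2.minEnclosingCircle((p[:,:2]*1000).astype(np.float32)),np.median(p,0).round(4))
d=eyes.get_image("top");w=cloud(d);p=sel(w,.190,.210,(.48,.1),.2)*1000;print("roof x",np.percentile(p[:,0],[1,99]))
E
```

```text
[0.50222856 0.33954074 0.2837025 ] [ 0.472 -0.017  1.597 -0.     1.562 -1.092]
stop 2463 ((506.0105285644531, 341.2151794433594), 24.241010665893555) [0.5045 0.341  0.1445]
roof x [403.57624618 545.03307092]
```

jog_arm(commands=[-0.055, 0.025, 0.8, 0, 0, 0, 70, 0, 0, 0.8, 0, 0, 0, 70, 0, 0, 0.7, 0, 0, 0, 70, 0, 0, 0.2, 0, 0, 0, 70, 0, 0, 0.15, 0, 0, 0, 70, 0, 0, 0, 0, 0, 0, 70, 0, 0, 0, 0, 0, 0, 35, 0, 0, 0, 0, 0, 0, 35, 0, 0, 0, 0, 0, 0, 35, 0, 0, 0, 0, 0, 0, 35], newtons=35)

```text
t: 44.45
tool_pos: [0.5066, 0.3412, 0.127]
tool_rot: [0.009, 3.139, -0.003]
contact_force: [-2.5, -5.2, 5.8]
opening: 0.0425
grip_force: 36.5
```

jog_arm(commands=[0, 0, 0, 0, 0, 1, 35, 0, 0, 0, 0, 0, 1, 35, 0, 0, 0, 0, 0, 1, 35, 0, 0, 0, 0, 0, 1, 35, 0, 0, 0, 0, 0, 1, 35, 0, 0, 0, 0, 0, 1, 35, 0, 0, 0, 0, 0, 1, 35, 0, 0, 0, 0, 0, 1, 35, 0, 0, 0, 0, 0, 1, 35, 0, 0, 0, 0, 0, 0, 35, 0, 0, 0, 0, 0, 0, 35])

```text
t: 45.82
tool_pos: [0.5066, 0.341, 0.1272]
tool_rot: [1.373, 2.822, -0.002]
contact_force: [-2.3, -5.2, 6.3]
opening: 0.0425
grip_force: 36.5
```

```bash
python3 - <<'E'
from m import *
o=ctrl.get_obs();print(o["wrist_torque"],o["contact_force"],R.from_rotvec(o["tool_rot"]).as_matrix()[:,1])
E
```

```text
[-1.03718663  0.43509612  0.0391394 ] [-2.25306971 -5.24661573  6.29245718] [7.86850129e-01 6.17144053e-01 3.03496880e-04]
```

jog_arm(commands=[0, 0, 0, 0, 0, 0, 70, 0, 0, 0, 0, 0, 0, 70, 0, 0, 0, 0, 0, 0, 70, 0, 0, -0.6, 0, 0, 0, 70, 0, 0, -0.6, 0, 0, 0, 70, 0, 0, 0, 0, 0, 0, 70, 0, 0, 0, 0, 0, 0, 70])

```text
t: 46.7
tool_pos: [0.5052, 0.3419, 0.1956]
tool_rot: [-1.374, -2.824, 0.001]
contact_force: [-1.3, 0.4, 0.1]
opening: 0.0699
grip_force: 0.0
```

```bash
python3 - <<'E'
from m import *
d=eyes.get_image("wrist");w=wcloud(d)
p=sel(w,.135,.165,(.505,.341),.02);print("stop",len(p),np.median(p,0).round(4))
p=sel(w,.12,.137,(.4385,.3415),.012);print("start",len(p),cv2.minEnclosingCircle((p[:,:2]*1000).astype(np.float32)),np.median(p,0).round(4))
E
```

```text
stop 4068 [0.5044 0.3418 0.1541]
start 1264 ((438.50262451171875, 341.4873962402344), 11.975616455078125) [0.4386 0.3418 0.13  ]
```

jog_arm(commands=[0.339, -0.438, 0, 0, 0, 0, 0, 0.339, -0.438, 0, 0, 0, 0, 0, 0, 0, 0, 0, 0, 0, 0, 0, 0, 0.5, 0, 0, 0, 0, 0, 0, 0.4, 0, 0, 0, 0, 0, 0, 0.13, 0, 0, 0, 0, 0, 0, 0.06, 0, 0, 0, 0, 0, 0, 0.06, 0, 0, 0, 0, 0, 0, 0.04, 0, 0, 0, 0, 0, 0, 0, 0, 0, 0, 0])

```text
t: 48.0
tool_pos: [0.4398, 0.3418, 0.1262]
tool_rot: [1.374, 2.824, 0.002]
contact_force: [0.3, -1.5, 3.7]
opening: 0.0002
grip_force: 1.8
```

jog_arm(commands=[0, 0, 0.04, 0, 0, 0, 0, 0, 0, 0.04, 0, 0, 0, 0, 0, 0, 0, 0, 0, 0, 0, 0, 0, 0, 0, 0, 0, 0])

```text
t: 48.5
tool_pos: [0.4399, 0.3419, 0.1238]
tool_rot: [1.374, 2.824, 0.002]
contact_force: [-6.1, -5.8, 17.0]
opening: -0.0
grip_force: 8.4
```

Fully pressed (17 N at the bottom). Let go and check.

jog_arm(commands=[0, 0, -0.5, 0, 0, 0, 0, 0, 0, -0.8, 0, 0, 0, 0, 0, 0, -0.8, 0, 0, 0, 0, 0.5, 0, 0, 0, 0, 0, 0, 0.5, 0, 0, 0, 0, 0, 0, 0, 0, 0, 0, 0, 0, 0, 0, 0, 0, 0, 0, 0, 0])

```text
t: 49.38
tool_pos: [0.4021, 0.3885, 0.2457]
tool_rot: [-1.374, -2.825, 0.001]
contact_force: [-0.1, 0.0, -0.3]
opening: 0.0
grip_force: 0.0
```

```bash
python3 - <<'E'
from m import *
print(ctrl.get_obs()["tool_pos"],ctrl.get_obs()["contact_force"])
for c in ["top","wrist"]:
    d=eyes.get_image(c);save(d,c+"9");w=(wcloud if c=="wrist" else cloud)(d)
    p=sel(w,.135,.165,(.505,.341),.02);print("stop",len(p),np.median(p,0).round(4))
    p=sel(w,.115,.137,(.4385,.3415),.009);print("start",len(p),np.median(p,0).round(4))
    p=sel(w,.190,.210,(.48,.1),.2)*1000;print("roof x",np.percentile(p[:,0],[1,99]))
E
```

```text
[0.40211235 0.3884886  0.24567198] [-0.07555139  0.04918262 -0.31366246]
stop 255 [0.5045 0.3403 0.1528]
start 56 [0.4383 0.3411 0.1291]
roof x [403.61472883 545.04156187]
stop 12 [0.4903 0.3542 0.1392]
start 0 [nan nan nan]
  return _methods._mean(a, axis=axis, dtype=dtype,
  ret = um.true_divide(
Traceback (most recent call last):
IndexError: index -1 is out of bounds for axis 0 with size 0
```

View pics/top9.png

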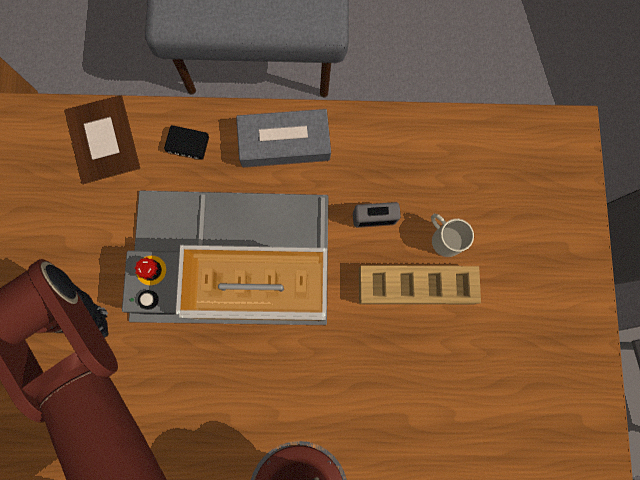

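The top view shows the hood shut at (180–326, 247–318) with four remotes standing under it. The stop (148,268) and the start button (148,299) are up, the arm is clear, and the clock and mug are where they were.

```bash
python3 -c "
from station import job
print(job.finish_job())"
```

```text
the job is handed in; nothing more can be done
None
```

I handed the job in after about 50 s of robot time. All four remotes stand on the floor of their own dock slots, the hood is shut, the stop has popped up, and the start button was pushed down and let go; the hand-in returned no verdict.

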